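Shut down the dust extraction at the lathe bench

ROBOT

A 6-joint arm with a two-finger parallel gripper is mounted at the origin on the work surface. World frame = base frame: x ahead of the robot, y to its left, z up, the work surface at z = 0. Lengths are in mm, angles in rad, forces in N, time in s.
With the tool pointing down it reaches from about 275 to 1000 mm from the base axis. Payload 8.4 kg.
Tool frame: the origin (TCP) lies at the very end of the fingers, on their centre line; the grasp point (between the pads) lies 19 mm behind it; z points along the fingers, y is the line along which they close (so a half turn about z gives the same grasp; the last joint's range is limited). The gripper opens to 85 mm and grips with 20 to 120 N. Pads are 22 mm wide; open, the fingers measure 114 mm over their backs; the gripper's body (76 mm by 85 mm) begins 54 mm behind the grasp point. The pads swing forward as they close: fully open they stand 13 mm farther back than shut.
Start: joints at [-1.114, 0.353, 1.633, -0, 1.155, -0.002], TCP at [276.794, -560.368, 231.281] pointing down, gripper open.
Joint ranges: [-2.63, 2.63], [-0.92, 2.1], [0.06, 2.66], [-1.3, 4.44], [0, 2.69], [-3.02, 3.02]. Speed limits (rad/s): [2.22, 2.22, 2.79, 3.14, 3.14, 3.14].

INTERFACE

Orientations are given as [roll, pitch, yaw] about the fixed x, y, z axes, in that order (R = Rz(yaw) Ry(pitch) Rx(roll)).
In Python, from rig import sensors, grab_frame, camera_params, order gives the robot as it stands. The module is installed in compiled form; this text tells all that it offers.
- The arm moves only by the tool move_arm, never from a script. Its argument "motion" is a list of rows, each a list of 7 numbers: the turn, a rotation vector about the tool's x, y, z in normalised numbers (1 is 120 degrees), then the shift along the tool's x, y, z in parts of the range, where 1.0 means 0.4 m, then the finger opening in m, from 0 to 0.0854. A call has 1 to 8 rows; each row is the pose to reach, as a shift and turn from the pose commanded when the call began, along the tool's axes at that moment; what a row does not reach only later rows make up. A row lasts 1/8 s, in which the tool goes at most 62.5 mm and 10.7 degrees, less where a joint would pass 70% of its speed; a pose out of reach is approached as far as the arm can. No shift or turn number may pass 1 either way. A call with a gripper value outside its range is refused whole. The fingers move at their own pace and stop on an object; "grip_force" is the grip in N (left out, the last holds). Time passes only in rows, so rows that repeat a pose let the fingers close. It gives the time, the measured TCP pose, the force, the opening and the grip force at its end, in the units of the state.
- sensors.sense(): the state, without advancing time (a new reading comes with each control period).
- grab_frame(name): name is "scene" or "top" or "wrist"; returns (picture, depth): 480x640x3 uint8, red, green, blue; 480x640 float32, mm along the optical axis (not along the pixel's ray), 0 where there is no reading.
- camera_params(name): a dict with "camera_matrix" (3x3 intrinsics, pixels), "world_from_camera" (4x4, takes a point from camera to world coordinates). Camera axes: x right, y down, z forward; pixel columns grow to the right and rows downward; lengths in mm; the calibration is good to about 2 mm. A picture is of the moment at which its call begins: read the wrist's pose just before it. camera_params takes no time and is no camera call; for the wrist camera it gives the pose at the moment of the call.
- order.sign_off(): hands the job in; it is judged then, once.
The state is a dict: "clock": time; "qpos": joint angles; "qvel": joint speeds; "joint_efforts": joint torques, N m; "eef_pos": TCP position; "tcp_rot": TCP orientation; "contact_force": force on the tool from outside, world axes, zero at the start; "wrist_torque": the same for the moment, N m; "opening": opening from 0.0 (shut) to 1.0 (fully open); "grasp_force": force on a finger pad.
Only numpy, scipy, OpenCV 4.12 (cv2) and the standard library are available. Lean on these libraries where they do the work, as an engineer would, in place of code of your own. Each camera call takes 0.05 s, during which the arm holds its last target. There are 200 camera calls.

TASK

Shut down the dust extraction: with the fingertips push the blade of the blast gate under the elbow pipe fully home, then gently press the broad mushroom-headed button down at least half its travel, let it spring back up and withdraw. Leave the other gate, the two other switch boxes and everything else on the bench as they are; nothing is to be picked up or shoved out of place.

Things in the scene. Friction and masses are not known exactly. Their poses are not given: they have to be found in the camera images.
- elbow_blade (a joint): how far the blade of the elbow pipe's blast gate is pulled out, in m: 0 = fully shut (hard stop), 0.075 = fully open; it starts 0.035 to 0.07. The blade slides level along the gate's own x axis; about 3 N of friction, and it stays where it is left
- elbow_tab (a point): centre of the robot-side (pushing) face of the upright aluminium tab at that blade's outer end. Tab 56 mm wide, 6 mm thick, 48 to 88 mm above the bench (this point: 72 mm); no part of the gate lies on the robot's side of it. x axis: level, from the tab to the pipe, the way the blade is pushed shut; z up. Shut, this point is 123 mm from the pipe's axis
- elbow_gate: fixed blast gate under the grey pipe that bends over in an elbow towards the big duct at the far side: a black frame 115 mm square, 36 to 56 mm above the bench, pipe 69 to 84 mm across, elbow 175 mm high. Origin on the bench on the axis of the upright pipe; x axis away from the tab
- straight_tab (a point): the same point on the tab of the other, like gate, under the short straight upright pipe with a flared mouth; this blade is to be left where it is
- straight_gate: fixed blast gate under the straight pipe, frame as the other, pipe 165 mm high, mouth 100 mm across. Origin on the bench on the pipe's axis
- mushroom_box: loose grey switch box, 84 mm square and 44 mm high, 0.7 kg, on rubber feet, with one black push button on its top: a broad domed mushroom head 52 mm across, flat in the middle 20 mm. Origin under its centre, z up
- mushroom_top (a point): top centre of that button (a broad domed mushroom head 52 mm across, flat in the middle 20 mm), 78 mm above the bench when up; it moves with the button
- mushroom_button (a joint): how far that button is pressed, in m: 0 = up, 0.010 = fully down (hard stop). A spring: it yields at 1.6 N, 5 mm takes 3.6 N, fully down 5.6 N; it springs back up
- round_box: loose grey switch box, 84 mm square and 44 mm high, 0.7 kg, on rubber feet, with one black push button on its top: a slim round key 24 mm across. Origin under its centre, z up
- round_top (a point): top centre of that button (a slim round key 24 mm across), 78 mm above the bench when up; it moves with the button
- round_button (a joint): how far that button is pressed, in m: 0 = up, 0.010 = fully down (hard stop). A spring: it yields at 1.6 N, 5 mm takes 3.6 N, fully down 5.6 N; it springs back up
- square_box: loose grey switch box, 84 mm square and 44 mm high, 0.7 kg, on rubber feet, with one black push button on its top: a square key 26 mm wide. Origin under its centre, z up
- square_top (a point): top centre of that button (a square key 26 mm wide), 78 mm above the bench when up; it moves with the button
- square_button (a joint): how far that button is pressed, in m: 0 = up, 0.010 = fully down (hard stop). A spring: it yields at 1.6 N, 5 mm takes 3.6 N, fully down 5.6 N; it springs back up
- wax_jar: amber glass jar with steel lid, 64 mm across, 60 mm high; loose, to be left alone. Origin under its middle
- drawer_knob: small turned dark wooden knob, 38 mm across, 42 mm high; loose, to be left alone. Origin under its middle
- chess_finial: slim turned pale wooden finial, 48 mm across its foot, 90 mm high; loose, to be left alone. Origin under its middle
- blank: upright dark wooden cylinder, 58 mm across, 100 mm high; loose, to be left alone. Origin under its middle
- sanding_block: cork sanding block, 62 x 100 mm, 30 mm high; loose, to be left alone. Origin under its middle
- gouge: short turning gouge lying flat, wooden handle, 190 mm long, 25 mm high; loose, to be left alone. Origin under its middle
- bowl: turned wooden bowl, 116 mm across, 50 mm high; loose, to be left alone. Origin under its middle
There are look-alikes about, which are no part of the job. What is shaped like the round_box but purple or red is not meant.

How it is judged (in metres and radians):
On the way, in this order (a step that is already met when the one before it is completed fails the run):
1. the elbow pipe's gate is pushed shut (value of joint elbow_blade below 0.006 m), for 0.2 s.
2. the mushroom button is pressed down at least half its travel by the fingers (value of joint mushroom_button above 0.005 m and contact force between the fingers and mushroom_box above 1 N), for 0.05 s.
At the end, for the whole second after the job is handed in: the elbow gate's blade is within 6 mm of fully shut, all three buttons are up (within 2 mm), the straight pipe's blade is within 6 mm of where it was, and the switch boxes and the bystanders within 15 mm of where they were (value of joint elbow_blade below 0.006 m and value of joint each of mushroom_button, round_button, square_button below 0.002 m and distance of each of wax_jar, drawer_knob, chess_finial, blank, sanding_block, gouge, bowl, mushroom_box, round_box, square_box from where it was at the start of the episode below 0.015 m and distance of straight_tab from where it was at the start of the episode below 0.006 m); the robot touches nothing.
It fails at once if another switch box's button pressed more than 3 mm, or the straight pipe's blade moved more than 6 mm (value of joint any of round_button, square_button above 0.003 m or distance of straight_tab from where it was at the start of the episode above 0.006 m).
It fails at once if the mushroom button pressed before the gate is shut (value of joint mushroom_button above 0.003 m and not (value of joint elbow_blade below 0.006 m)).
It fails at once if the mushroom button pressed harder than 20 N (contact force between any of the fingers, the arm and mushroom_box above 20 N).
It fails at once if a switch box shoved or lifted more than 15 mm, or tipped (distance of any of mushroom_box, round_box, square_box from where it was at the start of the episode above 0.015 m or angle between any of mushroom_box, round_box, square_box's own z axis and vertical above 0.15 rad).
It fails at once if a bystander moved or lifted more than 15 mm (distance of any of wax_jar, drawer_knob, chess_finial, blank, sanding_block, gouge, bowl from where it was at the start of the episode above 0.015 m).
It also fails if it takes over 48 s, if anything falls off the work surface, if the arm or the gripper's body presses on something with over 40 N, if the wrist force passes 120 N, or if a joint passes its speed limit or range.

## Working session

There is one attempt and no reset: what is moved stays moved. The work goes in short steps, Python scripts to look and compute and a tool call to move; the robot and the scene stay as the last step left them, time stands still between calls to the robot, and variables do not carry over. Pictures are saved under pics/ and viewed, at most 10 in all, crops included, and the job is handed in when it is done.

Besides the shell and the picture viewer there is one more tool, called after "Request:" as a command line: name --pt "numbers of a row" for each row, then --argument value for the rest. move_arm: Moves the arm, as the interface text tells. Its arguments: {"type":"object","properties":{"motion":{"type":"array","items":{"type":"array","items":{"type":"number"}}},"grip_force":{"type":"number"}},"required":["motion"]}

```bash
mkdir -p pics
python3 - <<'E'
from rig import sensors, grab_frame, camera_params
import cv2, numpy as np
for n in ("scene","top"):
    p,d=grab_frame(n); cv2.imwrite(f"pics/{n}0.png",p[...,::-1]); np.savez(f"{n}0.npz",p=p,d=d,K=camera_params(n)["camera_matrix"],T=camera_params(n)["world_from_camera"])
    print(n,camera_params(n))
print(sensors.sense())
E
```

```text
scene {'camera_matrix': array([[450.91445598,   0.        , 315.97867378],
       [  0.        , 450.91445598, 239.97362356],
       [  0.        ,   0.        ,   1.        ]]), 'world_from_camera': array([[ 2.58763403e-01,  6.88726461e-01, -6.77272001e-01,
         1.27701020e+03],
       [ 9.65822501e-01, -1.95448626e-01,  1.70254899e-01,
        -1.45938777e+02],
       [-1.51128283e-02, -6.98180275e-01, -7.15762465e-01,
         9.08967969e+02],
       [ 0.00000000e+00,  0.00000000e+00,  0.00000000e+00,
         1.00000000e+00]])}
top {'camera_matrix': array([[461.40133515,   0.        , 322.42104907],
       [  0.        , 461.40133515, 237.24241932],
       [  0.        ,   0.        ,   1.        ]]), 'world_from_camera': array([[-1.17168245e-02, -9.97449116e-01,  7.04129094e-02,
         3.97537949e+02],
       [-9.99794754e-01,  1.28500672e-02,  1.56628739e-02,
         5.72608805e+01],
       [-1.65277304e-02, -7.02149383e-02, -9.97394955e-01,
         1.48317307e+03],
       [ 0.00000000e+00,  0.00000000e+00,  0.00000000e+00,
         1.00000000e+00]])}
{'clock': 0.1, 'qpos': array([-1.11438812e+00,  3.53616065e-01,  1.63403957e+00, -2.42949353e-05,
        1.15520283e+00, -2.45147758e-03]), 'qvel': array([ 0.0006365 , -0.00110221, -0.00238047,  0.00081927, -0.00034656,
        0.00017105]), 'joint_efforts': array([ 1.16478670e-03, -6.06354690e+01, -3.42821002e+01,  2.46598722e-05,
        3.95103227e-03, -2.72328208e-05]), 'eef_pos': array([ 276.60854426, -559.99058535,  230.62217834]), 'tcp_rot': array([-3.14032679e+00,  1.91112773e-05,  4.58869517e-01]), 'contact_force': array([-0.00485163, -0.39898984,  0.43281955]), 'wrist_torque': array([-0.00515243, -0.01798169,  0.01260788]), 'grasp_force': 0.0, 'opening': 1.0017206652190818}
```

View pics/scene0.png

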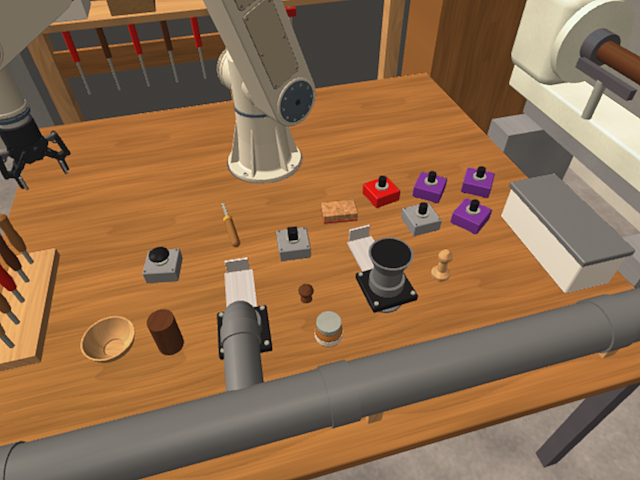

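View pics/top0.png

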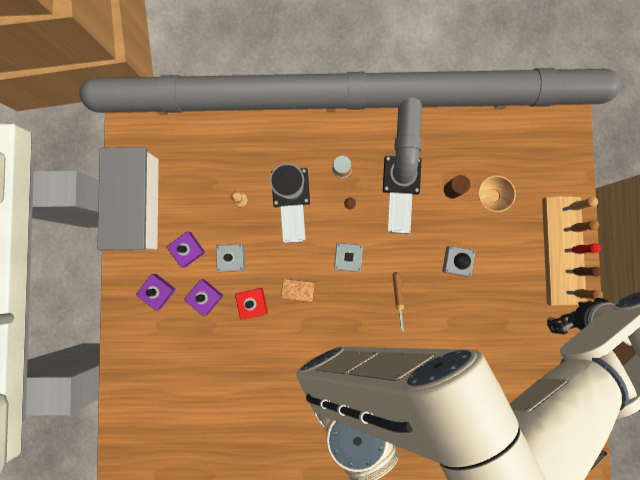

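The top view shows two gates. The one at (403,175) has a pipe that bends over to the duct, with its tab at (399,231). The one at (290,185) has a straight flared pipe, with its tab at (293,240). So the elbow gate is the one at (403,175). There are three grey boxes: (460,261) has a broad domed head, (348,257) a square key and (230,257) a slim round key. The mushroom box is (460,261). I'll confirm both in a crop and measure.

```bash
cat > h.py <<'E'
import numpy as np, cv2
def cloud(n):
    z=np.load(n+"0.npz"); p,d,K,T=z["p"],z["d"],z["K"],z["T"]
    v,u=np.mgrid[:480,:640]; c=np.stack([(u-K[0,2])/K[0,0]*d,(v-K[1,2])/K[1,1]*d,d],-1)
    W=c@T[:3,:3].T+T[:3,3]; W[d==0]=np.nan
    return p,W
E
python3 - <<'E'
from h import *
P={}
for n in("top","scene"):
    p,W=cloud(n); P[n]=p
    (x0,x1,y0,y1)={"top":(380,420,205,240),"scene":(215,265,250,280)}[n]
    S=W[y0:y1,x0:x1].reshape(-1,3)
    t=S[(S[:,2]>62)&(S[:,2]<95)]; print(n,"tab",len(t),t.mean(0),"min",t.min(0),"max",t.max(0))
    (rc,sz,a)=cv2.minAreaRect(t[:,:2].astype(np.float32)); print(rc,sz,a)
    (x0,x1,y0,y1)={"top":(440,482,240,282),"scene":(140,185,240,285)}[n]
    S=W[y0:y1,x0:x1].reshape(-1,3)
    b=S[(S[:,2]>38)&(S[:,2]<48)]; print("box",len(b),cv2.minAreaRect(b[:,:2].astype(np.float32)))
    m=S[(S[:,2]>62)&(S[:,2]<85)]; print("mush",len(m),cv2.minEnclosingCircle(m[:,:2].astype(np.float32)),m[:,2].max())
    x0,x1,y0,y1={"top":(375,425,145,200),"scene":(210,280,295,360)}[n]
    S=W[y0:y1,x0:x1].reshape(-1,3)
    f=S[(S[:,2]>50)&(S[:,2]<60)]; print("frame",len(f),cv2.minAreaRect(f[:,:2].astype(np.float32)))
# obstacles near: heights in corridor
p,W=cloud("top")
for nm,(x0,x1,y0,y1) in dict(blank=(440,475,172,200),gouge=(390,408,268,335),sq=(330,366,240,275)).items():
    S=W[y0:y1,x0:x1].reshape(-1,3); S=S[S[:,2]>12]; print(nm,S.min(0).round(),S.max(0).round())
a=cv2.resize(P["top"][140:290,370:500],None,fx=3.5,fy=3.5,interpolation=2); b=cv2.resize(P["scene"][235:355,130:280],(330,525*120//120//2))
a=cv2.resize(P["top"][145:285,375:495],(400,466)); b=cv2.resize(P["scene"][235:375,135:275],(400,466))
cv2.imwrite("pics/crop.png",np.hstack([a,b])[...,::-1])
E
```

```text
top tab 50 [ 510.17098995 -157.83079619   84.06230501] min [ 505.83567266 -183.53009797   63.61975419] max [ 515.62744703 -130.23109955   93.97055653]
(510.83892822265625, -156.9901580810547) (53.68744659423828, 6.171283721923828) 85.63587951660156
box 452 ((419.7364807128906, -345.62884521484375), (84.83590698242188, 83.86295318603516), 79.09326934814453)
mush 225 ((419.966064453125, -345.59393310546875), 25.74291229248047) 83.4027531946731
frame 566 ((682.1591796875, -170.26673889160156), (115.5969009399414, 134.2563018798828), 85.73111724853516)
scene tab 208 [ 512.04338744 -158.33202528   78.59615792] min [ 506.53362082 -186.01738291   62.48341264] max [ 517.71625555 -130.09862218   93.90925403]
(512.1435546875, -158.1405792236328) (56.1131706237793, 10.233743667602539) 87.8142318725586
box 541 ((420.1574401855469, -345.6647033691406), (85.1012954711914, 86.8235855102539), 80.75238800048828)
mush 263 ((418.87847900390625, -344.8616638183594), 26.868881225585938) 81.96634080009198
frame 606 ((668.61767578125, -169.43472290039062), (115.1959228515625, 162.68284606933594), 85.5511245727539)
blank [ 620. -370.   14.] [ 679. -310.  109.]
gouge [ 203. -171.   12.] [ 388. -140.   33.]
sq [392. -43.  28.] [481.  45.  84.]
```

View pics/crop.png

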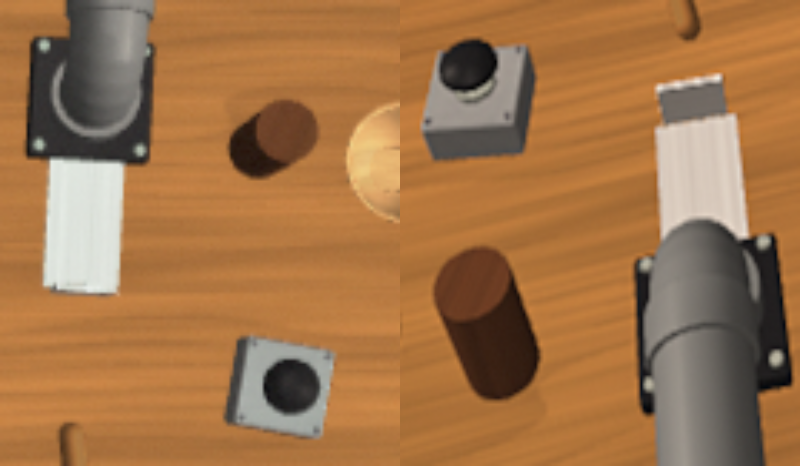

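The crop confirms both: the left half shows the elbow pipe over its gate with the tab at the bottom, and the domed-head box at lower right. Measured values:
- **Tab:** centre about (511,-158), top at about 88, gate yaw about -0.076.
- **Button:** (420,-345), diameter 52.

Moving to a point before the tab with the fingers shut.

Units first: shifts go in shares of 0.4 m and turns go in shares of 120 degrees. So 0.357 m / 0.4 = 0.8925, 0.223 m / 0.4 = 0.5575, 0.535 rad / 2.0944 = 0.2554.

Request:
move_arm --pt "0 0 0.032 0.1125 -0.085 0.01 0" --pt "0 0 0.064 0.2225 -0.1725 0.02 0" --pt "0 0 0.0955 0.335 -0.2575 0.03 0" --pt "0 0 0.128 0.445 -0.3425 0.04 0" --pt "0 0 0.1595 0.5575 -0.43 0.05 0" --pt "0 0 0.191 0.67 -0.515 0.06 0" --pt "0 0 0.2235 0.78 -0.6 0.07 0" --pt "0 0 0.2554 0.8925 -0.6875 0.0775 0" --grip_force 30

```text
clock: 1.1
eef_pos: [475.5, -154.0, 200.0]
tcp_rot: [3.142, 0.0, -0.079]
contact_force: [0.4, -1.9, 0.6]
opening: 0.002
grasp_force: 0.0
```

Scaled: 0.535 rad / 2.0944 = 0.2554.

Request:
move_arm --pt "0 0 0.2554 0 0 0 0"

```text
clock: 1.23
eef_pos: [476.1, -152.3, 199.9]
tcp_rot: [-3.141, 0.001, -0.264]
contact_force: [-0.3, -0.4, 0.0]
opening: -0.001
grasp_force: 0.0
```

The second call over-turned the tool slightly. I'll turn it back, centre it and descend behind the tab.

Scaled: 0.138 m / 0.4 = 0.345, 0.001 m / 0.4 = 0.0025, -0.187 rad / 2.0944 = -0.0893.

Request:
move_arm --pt "0 0 -0.0477 0.0025 0.01 0 0" --pt "0 0 -0.0893 0.0025 0.01 0 0" --pt "0 0 -0.0893 0.0025 0.01 0.1 0" --pt "0 0 -0.0893 0.0025 0.01 0.2 0" --pt "0 0 -0.0893 0.0025 0.01 0.2875 0" --pt "0 0 -0.0893 0.0025 0.01 0.345 0" --pt "0 0 -0.0893 0.0025 0.01 0.345 0"

```text
clock: 2.1
eef_pos: [473.5, -159.3, 60.7]
tcp_rot: [-3.141, 0.004, -0.077]
contact_force: [-0.5, 0.2, -0.3]
opening: 0.0
grasp_force: 0.0
```

Scaled: 0.055 m / 0.4 = 0.1375, 0.05 m / 0.4 = 0.125.

Request:
move_arm --pt "0 0 0 0.03 0 0 0" --pt "0 0 0 0.05 0 0 0" --pt "0 0 0 0.065 0 0 0" --pt "0 0 0 0.08 0 0 0" --pt "0 0 0 0.095 0 0 0" --pt "0 0 0 0.11 0 0 0" --pt "0 0 0 0.125 0 0 0" --pt "0 0 0 0.1375 0 0 0"

```text
clock: 3.1
eef_pos: [530.2, -164.0, 62.2]
tcp_rot: [-3.141, 0.0, -0.077]
contact_force: [-2.6, 1.2, 2.4]
opening: 0.0
grasp_force: 1.6
```

Run:
```python
from h import *
p,W=cloud("top")
S=W[145:205,375:425].reshape(-1,3); g=p[145:205,375:425].reshape(-1,3).max(1)
f=S[(S[:,2]>49)&(S[:,2]<62)&(g<70)]
R=np.array([np.cos(-.077),np.sin(-.077)]); N=np.array([-R[1],R[0]])
a=f[:,:2]@R; b=f[:,:2]@N
print("frame along",np.percentile(a,[0,1,5,95,100]),"across",np.percentile(b,[0,1,50,99,100]))
print("tcp at shut along ≈", a.min()+57.5-123-11, "now", np.array([528,-163])@R)
```

```text
frame along [646.00558298 647.12731214 649.0081075  746.57442621 759.41805344] across [-173.46652457 -172.68263053  -89.67329244  -60.02107858  -59.37502951]
tcp at shut along ≈ 569.5055829781586 now 538.9741184104379
```

Scaled: 0.026 m / 0.4 = 0.065, 0.024 m / 0.4 = 0.06.

Request:
move_arm --pt "0 0 0 0.015 0 0 0" --pt "0 0 0 0.03 0 0 0" --pt "0 0 0 0.0425 0 0 0" --pt "0 0 0 0.0525 0 0 0" --pt "0 0 0 0.06 0 0 0" --pt "0 0 0 0.065 0 0 0"

```text
clock: 3.85
eef_pos: [555.8, -166.0, 62.2]
tcp_rot: [-3.141, 0.0, -0.077]
contact_force: [-2.3, 2.7, 0.8]
opening: -0.001
grasp_force: 1.5
```

Scaled: 0.003 m / 0.4 = 0.0075, 0.001 m / 0.4 = 0.0025.

Request:
move_arm --pt "0 0 0 0.0025 0 0 0" --pt "0 0 0 0.005 0 0 0" --pt "0 0 0 0.0075 0 0 0"

```text
clock: 4.22
eef_pos: [558.6, -166.2, 62.2]
tcp_rot: [-3.141, 0.0, -0.077]
contact_force: [-6.1, 3.2, 2.7]
opening: -0.0
grasp_force: 3.4
```

Request:
move_arm --pt "0 0 0 0.0025 0 0 0" --pt "0 0 0 0.005 0 0 0"

```text
clock: 4.47
eef_pos: [558.6, -166.2, 62.1]
tcp_rot: [-3.141, 0.004, -0.076]
contact_force: [-13.2, 2.6, 10.8]
opening: -0.001
grasp_force: 6.8
```

It hit the hard stop: the force rises with no motion, and the position along the gate axis is 569.7 against a predicted 569.5. Backing off and lifting.

Scaled: 0.15 m / 0.4 = 0.375, -0.14 m / 0.4 = -0.35.

Request:
move_arm --pt "0 0 0 -0.03 0 0 0" --pt "0 0 0 -0.075 0 0 0" --pt "0 0 0 -0.1 0 -0.075 0" --pt "0 0 0 -0.15 0.05 -0.2 0" --pt "0 0 0 -0.225 0.15 -0.225 0" --pt "0 0 0 -0.3 0.25 -0.225 0" --pt "0 0 0 -0.35 0.35 -0.225 0" --pt "0 0 0 -0.35 0.375 -0.225 0"

```text
clock: 5.48
eef_pos: [408.8, -307.5, 152.8]
tcp_rot: [3.14, -0.002, -0.08]
contact_force: [0.7, 0.8, 0.3]
opening: 0.004
grasp_force: 0.0
```

Run:
```python
from rig import sensors, grab_frame
from h import *
s=sensors.sense(); print(s["eef_pos"],s["tcp_rot"],s["contact_force"])
p,d=grab_frame("scene"); z=dict(np.load("scene0.npz")); z["p"]=p; z["d"]=d; np.savez("s20.npz",**z)
cv2.imwrite("pics/s2.png",p[...,::-1])
p,W=cloud("s2")
R=np.array([np.cos(-.077),np.sin(-.077)]); y=s["tcp_rot"][2]
S=W[255:310,205:275].reshape(-1,3); S=S[(S[:,2]>66)&(S[:,2]<92)&(abs(S[:,1]+160)<40)]
print("tab along",np.percentile(S[:,:2]@R,[2,50,98]) if len(S) else None)
D=np.array([420,-345.5])-s["eef_pos"][:2]
print("tool shift",D@[np.cos(y),np.sin(y)],D@[np.sin(y),-np.cos(y)])
```

```text
[ 408.77325716 -307.49781278  152.80441716] [ 3.13992689e+00 -1.76987274e-03 -7.95162587e-02] [0.67665373 0.81210283 0.33180454]
tab along [579.47112926 584.17203578 587.1038563 ]
tool shift 14.209877494009264 36.990341575758
```

View pics/s2.png

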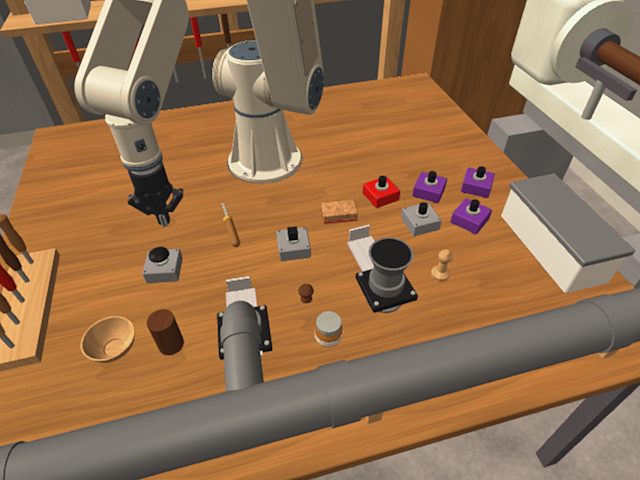

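The picture shows the elbow tab now close to its gate at (238,287), with everything else undisturbed. Its near face is at 580, as expected for shut. Next, above the button at (160,257).

Scaled: 0.06 m / 0.4 = 0.15, 0.055 m / 0.4 = 0.1375.

Request:
move_arm --pt "0 0 0 0.0175 0.05 0 0" --pt "0 0 0 0.035 0.0925 0.025 0" --pt "0 0 0 0.035 0.0925 0.0875 0" --pt "0 0 0 0.035 0.0925 0.1375 0" --pt "0 0 0 0.035 0.0925 0.15 0" --pt "0 0 0 0.035 0.0925 0.15 0"

```text
clock: 6.28
eef_pos: [421.2, -343.3, 91.9]
tcp_rot: [-3.141, 0.0, -0.076]
contact_force: [-0.5, 0.5, -0.3]
opening: -0.003
grasp_force: 0.0
```

Scaled: 0.018 m / 0.4 = 0.045, 0.017 m / 0.4 = 0.0425.

Request:
move_arm --pt "0 0 0 -0.0025 0.0025 0.0125 0" --pt "0 0 0 -0.0025 0.0025 0.025 0" --pt "0 0 0 -0.0025 0.0025 0.0325 0" --pt "0 0 0 -0.0025 0.0025 0.0375 0" --pt "0 0 0 -0.0025 0.0025 0.0425 0" --pt "0 0 0 -0.0025 0.0025 0.045 0"

```text
clock: 7.02
eef_pos: [419.7, -344.2, 74.3]
tcp_rot: [3.142, -0.0, -0.077]
contact_force: [-0.1, 1.1, 3.3]
opening: -0.002
grasp_force: 1.4
```

Request:
move_arm --pt "0 0 0 0 0 0.0025 0" --pt "0 0 0 0 0 0.005 0" --pt "0 0 0 0 0 0.0075 0" --pt "0 0 0 0 0 0.0075 0" --pt "0 0 0 0 0 0.0075 0"

```text
clock: 7.65
eef_pos: [419.8, -344.2, 71.4]
tcp_rot: [3.142, -0.0, -0.077]
contact_force: [-0.5, 1.6, 3.7]
opening: 0.002
grasp_force: 2.0
```

Scaled: 0.0015 m / 0.4 = 0.0038, 0.001 m / 0.4 = 0.0025.

Request:
move_arm --pt "0 0 0 0 0 0.0025 0" --pt "0 0 0 0 0 0.0038 0" --pt "0 0 0 0 0 0.0038 0" --pt "0 0 0 0 0 0.0038 0"

```text
clock: 8.15
eef_pos: [419.7, -344.1, 69.8]
tcp_rot: [3.142, 0.0, -0.077]
contact_force: [-1.2, 1.8, 4.5]
opening: 0.0
grasp_force: 2.3
```

At z 69.8 the button is about 8 mm down at 4.5–5 N, past half its travel. Withdrawing.

Scaled: -0.13 m / 0.4 = -0.325, -0.11 m / 0.4 = -0.275.

Request:
move_arm --pt "0 0 0 0 0 -0.0125 0" --pt "0 0 0 0 0 -0.03 0" --pt "0 0 0 0 0 -0.075 0" --pt "0 0 0 0 0 -0.175 0" --pt "0 0 0 -0.075 0 -0.275 0" --pt "0 0 0 -0.175 0 -0.325 0" --pt "0 0 0 -0.25 0 -0.325 0" --pt "0 0 0 -0.25 0 -0.325 0"

```text
clock: 9.15
eef_pos: [318.6, -336.2, 201.0]
tcp_rot: [3.141, -0.001, -0.078]
contact_force: [0.6, 0.7, 0.1]
opening: -0.003
grasp_force: 0.0
```

Run:
```python
from rig import sensors, grab_frame
from h import *
print(sensors.sense()["eef_pos"],sensors.sense()["contact_force"])
p,d=grab_frame("scene"); z=dict(np.load("scene0.npz")); z["p"]=p; z["d"]=d; np.savez("s30.npz",**z)
cv2.imwrite("pics/s3.png",p[...,::-1])
for n in("scene","s3"):
    p,W=cloud(n); S=W[240:285,140:185].reshape(-1,3)
    b=S[(S[:,2]>38)&(S[:,2]<48)]; m=S[(S[:,2]>62)&(S[:,2]<90)]
    print(n,cv2.minAreaRect(b[:,:2].astype(np.float32))[0],np.percentile(m[:,2],[50,90,98]))
```

```text
[ 318.61192433 -336.23389494  201.03839883] [0.61782387 0.69255756 0.14858655]
scene (420.1574401855469, -345.6647033691406) [75.9419629  79.53882651 81.0998561 ]
s3 (418.43975830078125, -345.00958251953125) [75.54308918 79.81359086 81.37018619]
```

View pics/s3.png

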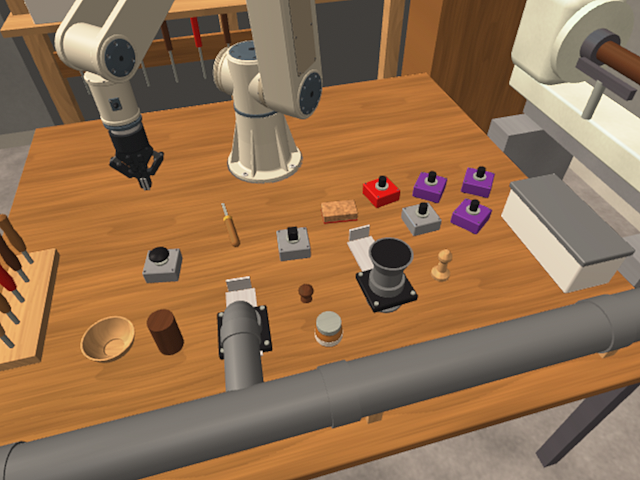

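The picture shows the elbow tab shut at (238,287), the mushroom button up at (160,257), nothing else moved and the arm clear. Handing in.

```bash
python3 -c "
from rig import order; print(order.sign_off())"
```

```text
the job is handed in; nothing more can be done
None
```

The elbow gate is pushed fully shut, the mushroom button was pressed about 8 mm at roughly 5 N and sprang back up, nothing else was disturbed as far as the final image shows, and the job is handed in (sign-off returned no verdict).

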